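Load the swing tray and index it to the green dot

ROBOT

A 6-joint arm with a two-finger parallel gripper is mounted at the origin on a cart in front of the work surface, level with it; the furniture and walls round the work are solid. World frame = base frame: x ahead of the robot, y to its left, z up, the work surface at z = 0. Lengths are in m, angles in rad, forces in N, time in s.
With the tool pointing down it reaches from about 0.325 to 0.75 m from the base axis. Payload 7.6 kg.
Tool frame: the origin (TCP) lies on the centre line of the jaws, within the pads' length; the fingertips stand 22 mm ahead of it and the grasp point (between the pads) lies 3 mm ahead of it; z points along the fingers, x is the direction in which the jaws open and shut, and the axes are right-handed (so a half turn about z gives the same grasp; the last joint's range is limited). The gripper opens to 85 mm and grips with 20 to 120 N. Pads are 22 mm wide; open, the fingers measure 114 mm over their backs; the gripper's body (76 mm by 85 mm) begins 54 mm behind the grasp point. The pads swing forward as they close: fully open they stand 13 mm farther back than shut.
Start: joints at [-1.407, 0.052, 1.401, -0, 1.689, -0.07], TCP at [0.122, -0.511, 0.23] pointing down, gripper open.
Joint ranges: [-2.9, 2.9], [-0.91, 2.17], [0.12, 2.37], [-1.06, 4.2], [0.26, 2.73], [-2.93, 2.93]. Speed limits (rad/s): [2.57, 2.57, 3.01, 3.14, 3.14, 3.14].

INTERFACE

Orientations are given as [roll, pitch, yaw] about the fixed x, y, z axes, in that order (R = Rz(yaw) Ry(pitch) Rx(roll)).
In Python, from station import arm, imaging gives the robot as it stands. The module is installed in compiled form; this text tells all that it offers.
- The arm moves only by the tool play_rows, never from a script. Its argument "steps" is one flat list of numbers, 6 for each row, row after row: the shift along the tool's x, y, z in m, then the turn, a rotation vector about the tool's x, y, z in units of 6 degrees (1.0 is 6 degrees). A call has 1 to 5 rows; each row shifts and turns the commanded pose from where the row before left it, along the tool's axes as they then stand; what a row does not reach is not made up. A row lasts 1/12 s, in which the tool goes at most 41.7 mm and 7.16 degrees, less where a joint would pass 70% of its speed; a pose out of reach is approached as far as the arm can. A call is refused whole if a number of a shift passes 0.0417 or a number of a turn 1, either way. A call with a gripper value outside its range is refused whole. "claw" is the gripper command: -1 is shut, 1 is fully open, values between are in proportion, set as the call begins (left out, the last holds). The fingers move at their own pace and stop on an object; "newtons" is the grip in N (left out, the last holds). Time passes only in rows, so rows that do not move let the fingers close. It gives the time, the measured TCP pose, the force and the opening at its end, in the units of the state.
- arm.get_obs(): the state, without advancing time (a new reading comes with each control period).
- imaging.capture(name): name is "side" or "top" or "wrist"; returns (picture, depth): 420x560x3 uint8, red, green, blue; 420x560 float32, m along the optical axis (not along the pixel's ray), 0 where there is no reading.
- imaging.camera_info(name): a dict with "intrinsics" (3x3 intrinsics, pixels), "cam_to_world" (4x4, takes a point from camera to world coordinates); the wrist camera has in their place "mount" (4x4, takes a point from camera to tool coordinates, whose origin is the TCP and whose axes are the tool frame's). Camera axes: x right, y up, looking along -z (the intrinsics and any distortion apply to the point x, -y, -z); pixel columns grow to the right and rows downward; lengths in m; the calibration is good to about 2 mm. A picture is of the moment at which its call begins: read the wrist's pose just before it. camera_info takes no time and is no camera call.
- arm.close_job(): hands the job in, once; it reports no verdict.
The state is a dict: "t": time; "qpos": joint angles; "joint_vel": joint speeds; "joint_efforts": joint torques, N m; "position": TCP position; "eef_rot": TCP orientation; "force": force on the tool from outside, world axes, zero at the start; "moment": the same for the moment, N m; "finger_gap": opening from 0.0 (shut) to 1.0 (fully open).
Only numpy, scipy, OpenCV 4.12 (cv2) and the standard library are available. Lean on these libraries where they do the work, as an engineer would, in place of code of your own. Each camera call takes 0.05 s, during which the arm holds its last target. There are 200 camera calls.

TASK

Put the glue stick and the light staple carton that lie on either side of the white swing tray into it, both lying flat on the tray's floor, while the tray is still locked where it is. Then pull up the red spring knob, swing the tray round to the hole with the green dot and let the pin snap fully home there. Both things must still lie flat in the tray, and nothing else on the worktop may be pushed about.

Things in the scene. Friction and masses are not known exactly. Their poses are not given: they have to be found in the camera images.
- swing_base: Grey round base fixed to the worktop, 216 mm across, 32 mm high; origin on the pivot axis at the worktop, z up. Its -x axis points to the middle hole, where the tray is locked at the start. Five holes in its metal ring, 72 mm from the pivot, lie at -60, -30, 0, 30, 60 degrees from -x (positive: anticlockwise from above). Pin play 1.5 mm to either side. Punch, stapler, ink pad and marker farther off are fixed.
- carrier (a joint): Swing angle of the white arm that carries the tray, rad, about the upright pivot axis: 0 locked in the middle hole as at the start, positive anticlockwise seen from above, the other holes at about +-0.524 and +-1.047, end stops at +-1.18. Turns easily once the pin is out (about 0.1 N m of friction, 1.5 N at the knob) and stays where it is left.
- plunger (a joint): How far the spring plunger on the white arm is pulled up, m: 0 = pin fully home in a hole, 0.016 = top stop. The pin reaches 9 mm into a hole, so it clears the ring above 0.010. The spring pulls it back down with about 4 N at 0 and 10 N at the top; over a hole it snaps in by itself, between holes it rests on the ring at about 0.009.
- knob_centre (a point): Centre of the red round plunger knob: 27 mm across, 28 mm tall, upright, 86 mm above the worktop with the pin home (it rises with the plunger). Its thin stem rises from a guide sleeve (top 56 mm above the worktop) on the white arm (top 46 mm), 72 mm from the pivot axis. The knob turns freely on its stem, so the hand need not turn with the arm.
- pivot (a point): Point on the pivot axis at the top of the base's index ring, 32 mm above the worktop.
- pointer (a point): Point on the arm's centre line, 96 mm from the pivot axis, the same radius as the dots: it stands over a dot when the pin is at that dot's hole.
- green_dot (a point): Top of the round green dot, 16 mm across, on the base 96 mm from the pivot axis, directly outward of one of the four free holes (+-30, +-60 degrees; which one varies). The other three free holes have black dots.
- tray_floor (a point): Middle of the floor of the white open tray at the end of the arm, 12 mm above the worktop and 177 mm from the pivot axis. It turns with the arm: x axis along the arm toward the pivot, y across, z up. Inside 122 mm along x, 168 mm along y; walls 4 mm thick, 22 mm above the floor; underside 8 mm above the worktop, so it sweeps away what stands in its path.
- carton_centre (a point): Centre of a light printed carton (box of staples), 41 x 74 x 27 mm along its x, y, z, lying flat on the worktop to one side of the tray, about 0.19 kg.
- glue_centre (a point): Centre of a glue stick lying on its side, white with a dark cap, 28 mm thick, 95 mm long along its y axis, on the worktop to the other side of the tray; it does not roll.
- staple_box_a: The printed carton again; origin at the centre of its underside.
- glue_stick: The glue stick again; origin at its underside below the centre.
- rubber_stamp: Bystander, to be left alone: wooden stamp standing upright, 28x58x73 mm, beside the swing base; origin at the centre of its underside.
- clip_box: Bystander, to be left alone: small light carton, 53x75x21 mm, behind the swing base; origin at the centre of its underside.
- staple_remover: Bystander, to be left alone: black claw staple remover, 39x56x20 mm, in front of the tray's path; origin at the centre of its underside.

How it is judged:
On the way, in this order (a step that is already met when the one before it is completed fails the run):
1. the carton and the glue stick both lie in the tray while it is still locked in its starting hole (x of carton_centre in the frame of tray_floor between -0.061 and 0.061 m and y of carton_centre in the frame of tray_floor between -0.084 and 0.084 m and z of carton_centre in the frame of tray_floor between 0.005 and 0.024 m and x of glue_centre in the frame of tray_floor between -0.061 and 0.061 m and y of glue_centre in the frame of tray_floor between -0.084 and 0.084 m and z of glue_centre in the frame of tray_floor between 0.005 and 0.024 m and value of joint plunger below 0.003 m and value of joint carrier between -0.06 and 0.06 rad), for 0.2 s.
2. the plunger is pulled up clear of the ring (value of joint plunger above 0.01 m), for 0.1 s.
3. the pin is fully home in the hole with the green dot (value of joint plunger below 0.003 m and horizontal distance between pointer and green_dot below 0.006 m), for 0.2 s.
At the end, for the whole second after the job is handed in: The pin is home in the green-dotted hole (plunger below 3 mm, the arm's pointer within 6 mm of the dot seen from above), the carton and the glue stick lie flat on the tray's floor (centres between its walls and 5 to 24 mm above its floor), and all is at rest (all of step 3 and x of carton_centre in the frame of tray_floor between -0.061 and 0.061 m and y of carton_centre in the frame of tray_floor between -0.084 and 0.084 m and z of carton_centre in the frame of tray_floor between 0.005 and 0.024 m and x of glue_centre in the frame of tray_floor between -0.061 and 0.061 m and y of glue_centre in the frame of tray_floor between -0.084 and 0.084 m and z of glue_centre in the frame of tray_floor between 0.005 and 0.024 m and linear speed of each of staple_box_a, glue_stick below 0.02 m/s and velocity of joint carrier between -0.05 and 0.05 rad/s); the robot touches nothing.
It fails at once if a bystander (rubber stamp, clip carton or staple remover) is moved more than 15 mm (distance of any of rubber_stamp, clip_box, staple_remover from where it was at the start of the episode above 0.015 m).
It also fails if it takes over 58 s, if anything falls off the work surface, if the arm or the gripper's body presses on something with over 40 N, if the wrist force passes 120 N, or if a joint passes its speed limit or range.

## Working session

There is one attempt and no reset: what is moved stays moved. The work goes in short steps, Python scripts to look and compute and a tool call to move; the robot and the scene stay as the last step left them, time stands still between calls to the robot, and variables do not carry over. Pictures are saved under pics/ and viewed, about 8 in all and at most 12, crops included, and the job is handed in when it is done.

Besides the shell and the picture viewer there is one more tool, called after ">>>" as name(argument=value, ...) on one line, values as JSON. play_rows: Moves the arm, as the interface text tells. Its arguments: {"type":"object","properties":{"steps":{"type":"array"},"claw":{"type":"number"},"newtons":{"type":"number"}},"required":["steps"]}

```bash
mkdir -p pics; cat > h.py <<'E'
import numpy as np, cv2
from station import arm, imaging
from scipy.spatial.transform import Rotation as R
def cap(n):
    o=arm.get_obs(); rgb,d=imaging.capture(n); ci=imaging.camera_info(n)
    if n=="wrist":
        T=np.eye(4);T[:3,:3]=R.from_euler('xyz',o['eef_rot']).as_matrix();T[:3,3]=o['position']
        M=T@ci['mount']
    else: M=ci['cam_to_world']
    return rgb,d,np.array(ci['intrinsics']),np.array(M)
def pts(d,K,M):
    v,u=np.mgrid[:d.shape[0],:d.shape[1]]
    P=np.stack([(u-K[0,2])/K[0,0]*d,-(v-K[1,2])/K[1,1]*d,-d],-1)
    return P@M[:3,:3].T+M[:3,3]
def save(rgb,f): cv2.imwrite('pics/'+f,rgb[...,::-1])
E
python3 - <<'E'
from h import *
for n in('top','side'):
    rgb,d,K,M=cap(n); save(rgb,n+'0.png'); np.savez(n+'0.npz',rgb=rgb,d=d,K=K,M=M)
    print(n,K.tolist(),M.round(3).tolist(),imaging.camera_info(n).keys())
print(imaging.camera_info('wrist')); print(arm.get_obs())
E
```

```text
top [[411.9325859170411, 0.0, 276.0883675162431], [0.0, 411.9325859170411, 214.40218286404902], [0.0, 0.0, 1.0]] [[-0.027, 0.99, -0.136, 0.428], [-1.0, -0.028, -0.006, 0.196], [-0.009, 0.136, 0.991, 0.932], [0.0, 0.0, 0.0, 1.0]] dict_keys(['intrinsics', 'cam_to_world'])
side [[451.53973166837585, 0.0, 281.6846678506953], [0.0, 451.53973166837585, 209.62338451267522], [0.0, 0.0, 1.0]] [[0.961, 0.102, -0.257, 0.262], [-0.276, 0.398, -0.875, -0.689], [0.013, 0.912, 0.41, 0.507], [0.0, 0.0, 0.0, 1.0]] dict_keys(['intrinsics', 'cam_to_world'])
{'intrinsics': array([[346.34810084,   0.        , 278.08687709],
       [  0.        , 346.34810084, 215.62499481],
       [  0.        ,   0.        ,   1.        ]]), 'mount': array([[ 9.99999104e-01, -1.29915379e-03, -3.23406398e-04,
         7.56958614e-04],
       [-1.33493371e-03, -9.49228604e-01, -3.14584289e-01,
        -8.02096922e-02],
       [ 1.01706766e-04,  3.14584438e-01, -9.49229488e-01,
        -1.44517072e-01],
       [ 0.00000000e+00,  0.00000000e+00,  0.00000000e+00,
         1.00000000e+00]])}
{'t': 0.1, 'qpos': array([-1.40730501e+00,  5.27532032e-02,  1.40162344e+00, -1.03092178e-05,
        1.68865258e+00, -7.02885923e-02]), 'joint_vel': array([-0.00025386,  0.00010505, -0.00476025,  0.00129001,  0.00138603,
       -0.00039118]), 'joint_efforts': array([ 1.25137416e-03, -3.82581246e+01, -3.60986316e+01, -4.47899936e-05,
        4.82301082e-03,  3.07193375e-05]), 'position': array([ 0.12159816, -0.51042963,  0.22896732]), 'eef_rot': array([-3.14150198e+00,  1.43374372e-03, -1.33701756e+00]), 'force': array([-0.3231296 ,  1.31054651, -0.14886849]), 'moment': array([ 0.00501355, -0.06254341,  0.01003023]), 'finger_gap': 1.0010044920661296}
```

View pics/top0.png

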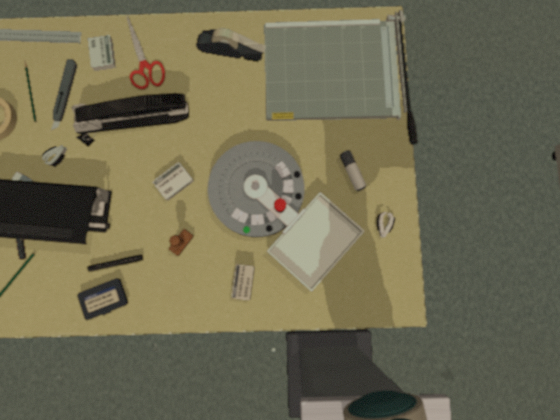

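View pics/side0.png

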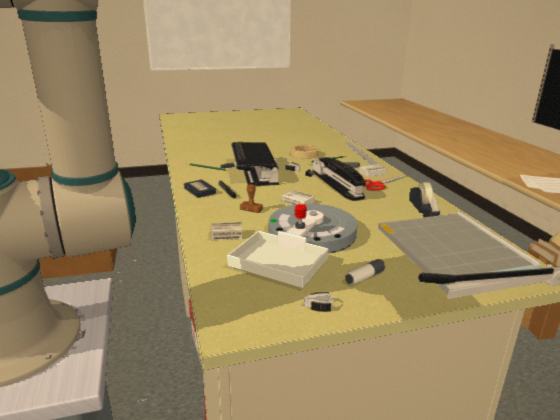

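The top view shows the pivot at about (255,187), knob (280,206), tray centre (315,242), green dot (246,229), carton (243,282) and glue stick (352,170). The green dot is two holes clockwise, so the target is -60°.

```bash
cat > m.py <<'E'
from h import *
def load(n):
    z=np.load(n+'0.npz'); return z['rgb'],z['d'],z['K'],z['M']
def ray(u,v,K,M,z):
    r=M[:3,:3]@np.array([(u-K[0,2])/K[0,0],-(v-K[1,2])/K[1,1],-1]); o=M[:3,3]
    return o+r*(z-o[2])/r[2]
E
python3 - <<'E'
from m import *
rgb,d,K,M=load('top'); P=pts(d,K,M); Z=P[...,2]
print('table z',np.median(Z[300:320,150:220]), 'valid',(d>0).mean())
hsv=cv2.cvtColor(rgb,cv2.COLOR_RGB2HSV); H,S,V=cv2.split(hsv)
def comp(m,box,name,z):
    u0,u1,v0,v1=box; mm=np.zeros(m.shape,np.uint8); mm[v0:v1,u0:u1]=m[v0:v1,u0:u1]
    n,l,st,c=cv2.connectedComponentsWithStats(mm); i=1+np.argmax(st[1:,4]); 
    cn=np.argwhere(l==i)[:,::-1]
    W=np.array([ray(u,v,K,M,z)[:2] for u,v in cn]).astype(np.float32)
    r=cv2.minAreaRect(W); print(name,'n',st[i,4],'px',c[i].round(1),'ctr',r[0],'size',r[1],'ang',r[2],'mean',W.mean(0),'z',np.percentile(Z[l==i],[5,50,95]).round(3))
comp(((S>180)&((H<8)|(H>172))),(265,300,190,220),'knob',.1)
comp(((H>50)&(H<80)&(S>120)),(235,256,220,240),'green',.03)
comp(Z>.013,(225,260,255,308),'carton',.027)
comp(Z>.010,(335,372,145,195),'glue',.02)
comp((Z>.015)&(Z<.07),(200,370,130,290),'base+tray',.033)
comp(Z>.01,(370,400,200,242),'remover',.015)
comp(Z>.01,(160,200,222,260),'stamp',.04)
comp(Z>.01,(150,196,155,204),'clip',.02)
for n,b in(('carton',(225,262,255,308)),('glue',(335,372,145,195)),('tray',(265,370,190,292))):
    pass
crop=rgb[135:310,195:405]; save(cv2.resize(crop,None,fx=3.5,fy=3.4,interpolation=cv2.INTER_CUBIC),'crop.png')
E
```

```text
table z 0.00028085164272800833 valid 0.9961394557823129
knob n 92 px [279.5 204.7] ctr (0.5631493926048279, 0.1927822381258011) size (0.020471738651394844, 0.020373107865452766) ang 43.061946868896484 mean [0.5627847  0.19280279] z [0.097 0.1   0.103]
green n 25 px [246.  229.4] ctr (0.5209466218948364, 0.2678092122077942) size (0.008810770697891712, 0.011071685701608658) ang 88.96282196044922 mean [0.5211556 0.2678913] z [0.033 0.035 0.037]
carton n 655 px [242.9 281.9] ctr (0.40648314356803894, 0.27681270241737366) size (0.04119076579809189, 0.075344979763031) ang 81.3539047241211 mean [0.40732968 0.2766964 ] z [0.024 0.027 0.03 ]
glue n 510 px [352.8 170. ] ctr (0.650121808052063, 0.024182014167308807) size (0.09585196524858475, 0.028905311599373817) ang 22.20541763305664 mean [0.65036476 0.02453112] z [0.017 0.026 0.03 ]
base+tray n 7855 px [261.5 192.9] ctr (0.5672877430915833, 0.19536703824996948) size (0.34899207949638367, 0.21454349160194397) ang 46.29143142700195 mean [0.60177463 0.23205249] z [0.028 0.033 0.048]
remover n 241 px [385.1 224. ] ctr (0.5255645513534546, -0.04192868247628212) size (0.0395723320543766, 0.054985348135232925) ang 75.40375518798828 mean [ 0.52597296 -0.04195152] z [0.013 0.017 0.02 ]
stamp n 381 px [179.8 241.6] ctr (0.5002115964889526, 0.4134053587913513) size (0.03931451588869095, 0.0560707189142704) ang 52.571529388427734 mean [0.49767905 0.41108292] z [0.014 0.017 0.072]
clip n 800 px [172.7 180.8] ctr (0.6371506452560425, 0.4324336647987366) size (0.05647130310535431, 0.07505698502063751) ang 36.59490966796875 mean [0.6374223  0.43277577] z [0.017 0.021 0.024]
```

View pics/crop.png

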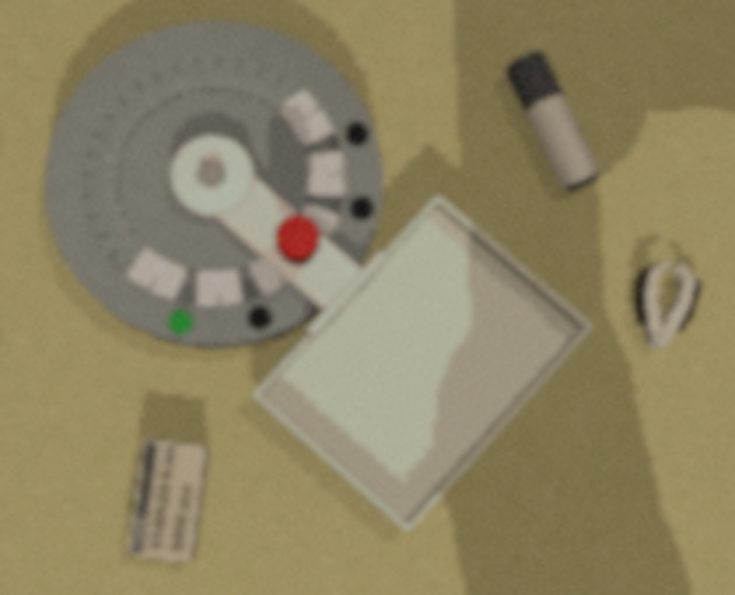

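```bash
cat > go.py <<'E'
from m import *
def go(tx,ty,tz,yaw,start=None):
    """from measured (or given) pose: total shift in present tool axes, turn units about tool z"""
    if start is None:
        o=arm.get_obs(); p=o['position']; y=R.from_euler('xyz',o['eef_rot']).as_matrix(); y=np.degrees(np.arctan2(y[1,0],y[0,0])); print('t',round(o['t'],2),'pos',p.round(4),'yaw',y.round(2),'rot',o['eef_rot'].round(4),'F',o['force'].round(1),'gap',round(o['finger_gap'],3))
    else: p=np.array(start[:3]); y=start[3]
    a=np.radians(y); d=np.array([tx,ty,tz])-p
    s=np.array([d[0]*np.cos(a)+d[1]*np.sin(a), d[0]*np.sin(a)-d[1]*np.cos(a), -d[2]])
    w=-((yaw-y+90)%180-90)/6
    print('  shift mm',(s*1000).round(1),'rows>=',(abs(s).max()/.0417).round(1),'turn',w.round(2)); return (tx,ty,tz,yaw)
E
python3 - <<'E'
from go import *
rgb,d,K,M=load('top')
px=[(297,174.1),(298.4,196.2),(269.3,228.2),(246.4,229.4)]
W=np.array([ray(u,v,K,M,.033)[:2] for u,v in px])
A=np.c_[2*W,np.ones(4)]; s=np.linalg.lstsq(A,(W**2).sum(1),rcond=None)[0]
c=s[:2]; print('pivot dots',c,'r',np.sqrt(s[2]+c@c)); 
print('hub',ray(255.6,186.2,K,M,.05))
kn=np.array([.563,.193])
for pv in(c,ray(255.6,186.2,K,M,.05)[:2]):
    v=kn-pv; print('knob r',np.hypot(*v),'ang',np.degrees(np.arctan2(v[1],v[0])))
    print('dots ang',[np.degrees(np.arctan2(*(w-pv)[::-1])).round(1) for w in W],[np.hypot(*(w-pv)).round(4) for w in W])
# tray corners (crop px) at rim z=.034
cr=[(438,198),(588,325),(408,530),(256,396)]
T=np.array([ray(195+a/3.5,135+b/3.4,K,M,.034)[:2] for a,b in cr]); tc=T.mean(0)
print('tray ctr',tc,'sides',[np.linalg.norm(T[i]-T[(i+1)%4]).round(4) for i in range(4)],
 'dir',[np.degrees(np.arctan2(*(T[(i+1)%4]-T[i])[::-1])).round(1) for i in range(4)])
go(.650,.024,.15,-67.8)
E
```

```text
pivot dots [0.61410903 0.24359982] r 0.09606759707475993
hub [0.6131761  0.24359582 0.05      ]
knob r 0.07191992004262178 ang -135.2868531947265
dots ang [np.float64(-73.4), np.float64(-103.7), np.float64(-163.5), np.float64(166.1)] [np.float64(0.096), np.float64(0.0961), np.float64(0.096), np.float64(0.0961)]
knob r 0.07125712299286975 ang -134.76135905299392
dots ang [np.float64(-72.9), np.float64(-103.1), np.float64(-163.4), np.float64(166.0)] [np.float64(0.0963), np.float64(0.0959), np.float64(0.0951), np.float64(0.0952)]
tray ctr [0.49074244 0.11581494] sides [np.float64(0.1242), np.float64(0.1725), np.float64(0.1257), np.float64(0.1723)] dir [np.float64(-133.6), np.float64(137.2), np.float64(46.3), np.float64(-43.3)]
t 0.1 pos [ 0.1216 -0.5104  0.229 ] yaw -76.61 rot [-3.1415e+00  1.4000e-03 -1.3370e+00] F [-0.3  1.3 -0.1] gap 1.001
  shift mm [-397.5 -637.8   79. ] rows>= 15.3 turn -1.47
```

>>> play_rows(steps=[-0.02,-0.032,0.004,0,0,0,-0.02,-0.032,0.004,0,0,0,-0.02,-0.032,0.004,0,0,0,-0.02,-0.032,0.004,0,0,0,-0.02,-0.032,0.004,0,0,0], claw=1, newtons=30)

```text
t: 0.52
position: [0.2549, -0.3748, 0.2091]
eef_rot: [3.141, 0.0, -1.338]
force: [0.6, -0.3, 0.1]
finger_gap: 1.0
```

>>> play_rows(steps=[-0.02,-0.032,0.004,0,0,0,-0.02,-0.032,0.004,0,0,0,-0.02,-0.032,0.004,0,0,0,-0.02,-0.032,0.004,0,0,0,-0.02,-0.032,0.004,0,0,0])

```text
t: 0.93
position: [0.3874, -0.2403, 0.1893]
eef_rot: [3.141, 0.0, -1.337]
force: [0.2, -0.7, -0.1]
finger_gap: 0.998
```

>>> play_rows(steps=[-0.02,-0.032,0.004,0,0,0,-0.02,-0.032,0.004,0,0,0,-0.02,-0.032,0.004,0,0,0,-0.02,-0.032,0.004,0,0,0,-0.02,-0.032,0.004,0,0,0])

```text
t: 1.35
position: [0.52, -0.1059, 0.1691]
eef_rot: [3.141, 0.0, -1.337]
force: [0.3, -1.4, 0.7]
finger_gap: 1.0
```

>>> play_rows(steps=[-0.02,-0.032,0.004,0,0,0,-0.02,-0.032,0.004,0,0,0,-0.02,-0.032,0.004,0,0,0,-0.02,-0.032,0.004,0,0,0,-0.02,-0.032,0.004,0,0,0])

```text
t: 1.77
position: [0.6524, 0.0283, 0.1488]
eef_rot: [3.141, 0.0, -1.337]
force: [-0.4, -0.5, 0.1]
finger_gap: 1.0
```

>>> play_rows(steps=[0,0,0,0,0,-0.75,0,0,0,0,0,-0.75,0,0,0,0,0,0])

```text
t: 2.02
position: [0.6514, 0.0274, 0.1482]
eef_rot: [3.139, 0.001, -1.176]
force: [0.9, 0.3, 0.5]
finger_gap: 1.0
```

```bash
python3 - <<'E'
from go import *
go(.650,.024,.024,-67.8)
rgb,d,K,M=cap('wrist'); save(rgb,'w1.png'); P=pts(d,K,M)
m=(P[...,2]>.012)&(P[...,2]<.04)&(abs(P[...,0]-.65)<.065)&(abs(P[...,1]-.024)<.07)
n,l,st,c=cv2.connectedComponentsWithStats(m.astype(np.uint8))
i=1+np.argmax(st[1:,4]); Q=P[l==i]; print(st[i,4],cv2.minAreaRect(Q[:,:2].astype(np.float32)),np.percentile(Q[:,2],98))
E
```

```text
t 2.02 pos [0.6514 0.0274 0.1482] yaw -67.38 rot [ 3.1394e+00  8.0000e-04 -1.1761e+00] F [0.9 0.3 0.5] gap 1.0
  shift mm [  2.5   2.6 124.2] rows>= 3.0 turn 0.07
3631 ((0.649620532989502, 0.022605378180742264), (0.09506906569004059, 0.028065022081136703), 21.909109115600586) 0.028994557359546258
```

View pics/w1.png

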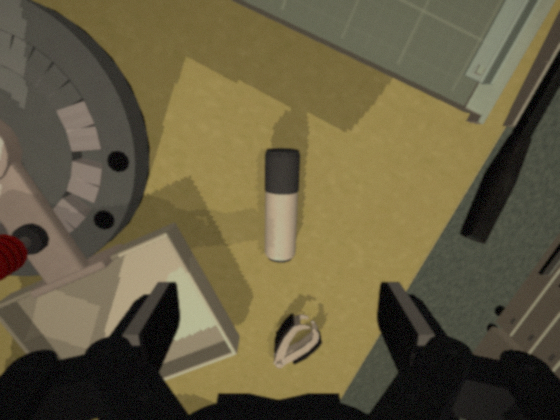

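The wrist view shows the glue stick at (281,205), cap at the top, square to the jaws. Its measured position agrees with the top camera to about 1.5 mm. Going down now.

>>> play_rows(steps=[0.0035,0.003,0.03,0,0,0,0,0,0.036,0,0,0,0,0,0.036,0,0,0,0,0,0.022,0,0,0,0,0,0,0,0,0])

```text
t: 2.48
position: [0.6461, 0.0218, 0.0191]
eef_rot: [3.132, 0.004, -1.183]
force: [-1.3, 0.7, -2.1]
finger_gap: 0.997
```

>>> play_rows(steps=[0,0,0,0,0,0,0,0,0,0,0,0,0,0,0,0,0,0,0,0,0,0,0,0,0,0,0,0,0,0], claw=-1, newtons=35)

```text
t: 2.9
position: [0.651, 0.0222, 0.0275]
eef_rot: [-3.139, -0.001, -1.18]
force: [0.7, -0.2, 0.5]
finger_gap: 0.298
```

>>> play_rows(steps=[0,0,0,0,0,0,0,0,0,0,0,0,0,0,0,0,0,0,0,0,0,0,0,0])

```text
t: 3.23
position: [0.6508, 0.0224, 0.0269]
eef_rot: [-3.14, -0.001, -1.18]
force: [-0.7, 1.0, 5.6]
finger_gap: 0.002
```

```bash
python3 - <<'E'
from go import *
rgb,d,K,M=cap('wrist'); save(rgb,'w2.png')
rgb2,d,K,M=cap('top'); P=pts(d,K,M)
m=(P[...,2]>.010)&(P[...,2]<.04)&(abs(P[...,0]-.65)<.12)&(abs(P[...,1]-.024)<.1)
save(np.vstack([cv2.resize(rgb[:, :],(560,300)),cv2.resize(rgb2[120:270,250:400],(300,300))[:, :].repeat(1,0) if 0 else cv2.copyMakeBorder(cv2.resize(rgb2[120:270,250:400],(300,300)),0,0,0,260,cv2.BORDER_CONSTANT)]),'w2.png')
E
```

```text
(no output)
```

View pics/w2.png

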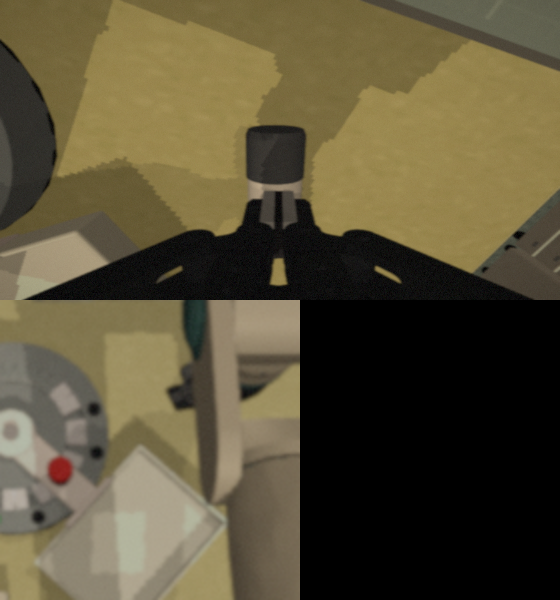

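```bash
python3 - <<'E'
from go import *
go(.65,.023,.024,-67.8)
rgb,d,K,M=cap('wrist'); P=pts(d,K,M)
o=arm.get_obs(); Rm=R.from_euler('xyz',o['eef_rot']).as_matrix()
Q=(P-o['position'])@Rm
for v in range(180,330,8):
    print(v,[tuple((Q[v,u]*1000).round().astype(int))+(int(P[v,u,2]*1000),) for u in(255,266,278,290,301)])
E
```

```text
t 3.33 pos [0.6508 0.0224 0.0269] yaw -67.6 rot [-3.1398e+00 -7.0000e-04 -1.1799e+00] F [-0.4  1.8  6.4] gap 0.004
  shift mm [-0.9  0.5  2.9] rows>= 0.1 turn 0.03
180 [(np.int64(-10), np.int64(-46), np.int64(11), 15), (np.int64(-5), np.int64(-46), np.int64(9), 17), (np.int64(1), np.int64(-46), np.int64(9), 18), (np.int64(6), np.int64(-46), np.int64(11), 15), (np.int64(11), np.int64(-45), np.int64(13), 14)]
188 [(np.int64(-9), np.int64(-44), np.int64(2), 25), (np.int64(-5), np.int64(-45), np.int64(-1), 27), (np.int64(1), np.int64(-45), np.int64(-1), 28), (np.int64(6), np.int64(-44), np.int64(1), 26), (np.int64(11), np.int64(-44), np.int64(4), 22)]
196 [(np.int64(-9), np.int64(-41), np.int64(2), 25), (np.int64(-5), np.int64(-42), np.int64(-2), 28), (np.int64(1), np.int64(-42), np.int64(-2), 28), (np.int64(6), np.int64(-41), np.int64(-1), 27), (np.int64(11), np.int64(-40), np.int64(3), 23)]
204 [(np.int64(-9), np.int64(-37), np.int64(1), 25), (np.int64(-5), np.int64(-38), np.int64(-2), 28), (np.int64(1), np.int64(-38), np.int64(-1), 27), (np.int64(6), np.int64(-38), np.int64(0), 27), (
[... 3067 characters left out ...]
), (np.int64(-4), np.int64(-11), np.int64(-39), 66), (np.int64(1), np.int64(-10), np.int64(-38), 65), (np.int64(5), np.int64(-11), np.int64(-38), 65), (np.int64(9), np.int64(-6), np.int64(-32), 59)]
316 [(np.int64(-7), np.int64(-13), np.int64(-47), 73), (np.int64(-3), np.int64(-11), np.int64(-44), 71), (np.int64(1), np.int64(-7), np.int64(-39), 65), (np.int64(5), np.int64(-11), np.int64(-44), 71), (np.int64(8), np.int64(-13), np.int64(-47), 73)]
324 [(np.int64(-7), np.int64(-11), np.int64(-49), 75), (np.int64(-3), np.int64(-11), np.int64(-48), 75), (np.int64(1), np.int64(-4), np.int64(-39), 66), (np.int64(5), np.int64(-11), np.int64(-48), 75), (np.int64(8), np.int64(-11), np.int64(-49), 75)]
```

>>> play_rows(steps=[0,0,-0.02,0,0,0,0,0,-0.02,0,0,0,0,0,-0.02,0,0,0,0,0,0,0,0,0])

```text
t: 3.72
position: [0.6522, 0.0221, 0.0906]
eef_rot: [-3.135, -0.003, -1.18]
force: [0.6, 0.7, 1.7]
finger_gap: 0.001
```

```bash
python3 - <<'E'
from go import *
go(.65,.023,.024,-67.8)
rgb,d,K,M=cap('wrist'); P=pts(d,K,M); save(rgb,'w3.png')
o=arm.get_obs(); Rm=R.from_euler('xyz',o['eef_rot']).as_matrix()
Q=(P-o['position'])@Rm
for v in range(200,330,6):
    print(v,[tuple(int(x) for x in (Q[v,u]*1000).round())+(int(P[v,u,2]*1000),) for u in(266,278,290)])
E
```

```text
t 3.72 pos [0.6522 0.0221 0.0906] yaw -67.61 rot [-3.135  -0.0032 -1.18  ] F [0.6 0.7 1.7] gap 0.001
  shift mm [-1.7  1.7 66.6] rows>= 1.6 turn 0.03
200 [(-6, -23, 60, 28), (1, -23, 60, 28), (9, -22, 63, 25)]
206 [(-6, -19, 61, 27), (1, -19, 60, 28), (9, -18, 63, 24)]
212 [(-7, -14, 61, 26), (1, -15, 60, 28), (9, -14, 64, 24)]
218 [(-7, -11, 61, 27), (1, -11, 61, 27), (9, -9, 65, 23)]
224 [(-7, -6, 61, 27), (1, -7, 61, 27), (9, -5, 66, 21)]
230 [(-7, -2, 62, 26), (1, -2, 62, 26), (9, -1, 66, 22)]
236 [(-7, 2, 62, 26), (1, 1, 60, 27), (9, 4, 67, 21)]
242 [(-7, 7, 63, 25), (1, 6, 61, 27), (9, 8, 65, 22)]
248 [(-7, 10, 61, 26), (1, 10, 62, 26), (9, 12, 66, 22)]
254 [(-7, 14, 61, 27), (1, 14, 60, 27), (9, 16, 66, 22)]
260 [(-7, 19, 61, 26), (1, 18, 60, 28), (9, 21, 66, 21)]
266 [(-7, 23, 61, 27), (1, 23, 60, 27), (9, 26, 67, 21)]
272 [(-4, -10, -12, 100), (1, -11, -12, 100), (6, -11, -13, 101)]
278 [(-4, -11, -18, 106), (1, -11, -18, 106), (6, -10, -18, 105)]
284 [(-4, -11, -24, 112), (1, -11, -24, 111), (6, -10, -22, 110)]
290 [(-4, -11, -28, 116), (1, -11, -28, 115), (6, -11, -28, 115)]
296 [(-4, -10, -31, 119), (1, -10, -32, 119), (5, -11, -32, 120)]
302 [(-3, -11, -36, 124), (1, -11, -37, 125), (5, -11, -36, 124)]
308 [(-3, -12, -41, 129), (1, -11, -41, 128), (5, -11, -41, 129)]
314 [(-3, -12, -46, 134), (1, -10, -42, 130), (5, -12, -46, 134)]
320 [(-3, -12, -49, 136), (1, -7, -42, 129), (5, -12, -50, 137)]
326 [(-3, -12, -52, 140), (1, -4, -42, 130), (5, -12, -52, 140)]
```

View pics/w3.png

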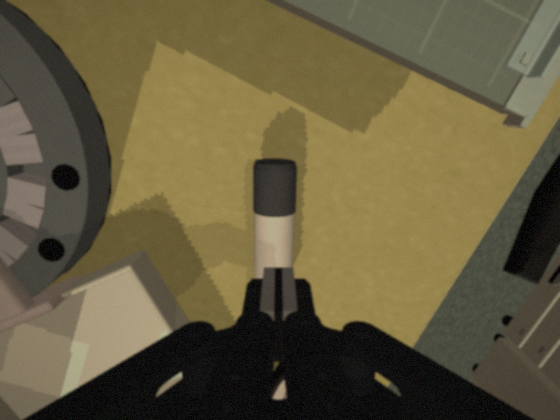

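```bash
python3 - <<'E'
from go import *
rgb,d,K,M=cap('side'); P=pts(d,K,M); o=arm.get_obs(); p=o['position']
m=(np.hypot(P[...,0]-p[0],P[...,1]-p[1])<.025)&(P[...,2]>.04)&(P[...,2]<.3)&(d>0)
Q=P[m]; print(p,len(Q)); 
h,e=np.histogram(Q[:,2],np.arange(.04,.2,.008)); print(list(zip((e*1000).round().astype(int),h)))
E
```

```text
[0.65043552 0.02215095 0.08608589] 973
[(np.int64(40), np.int64(0)), (np.int64(48), np.int64(0)), (np.int64(56), np.int64(0)), (np.int64(64), np.int64(0)), (np.int64(72), np.int64(0)), (np.int64(80), np.int64(0)), (np.int64(88), np.int64(20)), (np.int64(96), np.int64(47)), (np.int64(104), np.int64(56)), (np.int64(112), np.int64(61)), (np.int64(120), np.int64(54)), (np.int64(128), np.int64(44)), (np.int64(136), np.int64(80)), (np.int64(144), np.int64(75)), (np.int64(152), np.int64(82)), (np.int64(160), np.int64(71)), (np.int64(168), np.int64(69)), (np.int64(176), np.int64(65)), (np.int64(184), np.int64(74))]
```

The side camera confirms it: the shut fingertips stand about 5 mm *behind* the reported TCP, not 22 mm ahead. I had closed on top of the glue stick, which has not moved. I'll go about 27 mm lower for each grasp.

>>> play_rows(steps=[0,0,0,0,0,0,0,0,0,0,0,0,0,0,0,0,0,0,0,0,0,0,0,0,0,0,0,0,0,0], claw=1)

```text
t: 4.23
position: [0.6499, 0.0223, 0.0851]
eef_rot: [3.141, 0.0, -1.18]
force: [-0.7, -0.0, 0.2]
finger_gap: 0.709
```

>>> play_rows(steps=[0,0,0.02,0,0,0,0,0,0.025,0,0,0,0,0,0.02,0,0,0,0,0,0.01,0,0,0,0,0,0,0,0,0])

```text
t: 4.65
position: [0.6483, 0.0223, 0.0074]
eef_rot: [3.136, 0.002, -1.18]
force: [-0.6, -1.0, -0.9]
finger_gap: 0.998
```

>>> play_rows(steps=[0,0,0.006,0,0,0,0,0,0.004,0,0,0,0,0,0,0,0,0])

```text
t: 4.9
position: [0.6504, 0.0223, 0.001]
eef_rot: [-3.141, -0.0, -1.18]
force: [-0.4, 0.4, -0.0]
finger_gap: 1.001
```

>>> play_rows(steps=[0,0,0,0,0,0,0,0,0,0,0,0,0,0,0,0,0,0,0,0,0,0,0,0,0,0,0,0,0,0], claw=-1, newtons=35)

```text
t: 5.32
position: [0.6505, 0.0223, 0.0013]
eef_rot: [-3.141, -0.0, -1.18]
force: [1.3, 0.3, 2.8]
finger_gap: 0.323
```

>>> play_rows(steps=[0,0,0,0,0,0,0,0,0,0,0,0,0,0,0,0,0,0])

```text
t: 5.57
position: [0.6505, 0.0222, 0.0012]
eef_rot: [-3.141, -0.0, -1.18]
force: [-0.7, -0.3, 3.5]
finger_gap: 0.327
```

>>> play_rows(steps=[0,0,-0.02,0,0,0,0,0,-0.03,0,0,0,0,0,-0.03,0,0,0,0,0,-0.03,0,0,0,0,0,-0.01,0,0,0])

```text
t: 5.98
position: [0.6519, 0.0222, 0.1261]
eef_rot: [-3.135, -0.003, -1.18]
force: [0.2, -0.8, 0.7]
finger_gap: 0.326
```

>>> play_rows(steps=[-0.01,0.009,0,0,0,0,-0.02,0.018,0,0,0,0,-0.024,0.022,0,0,0,0,-0.024,0.022,0,0,0,0,-0.02,0.018,0,0,0,0])

```text
t: 6.4
position: [0.5282, 0.0796, 0.1192]
eef_rot: [3.139, 0.001, -1.18]
force: [0.5, -0.0, -0.6]
finger_gap: 0.328
```

>>> play_rows(steps=[-0.009,0.008,0,0,0,0,0,0,0,0,0,-1,0,0,0,0,0,-1,0,0,0,0,0,-1,0,0,0,0,0,-1])

```text
t: 6.82
position: [0.5191, 0.0843, 0.1197]
eef_rot: [3.14, 0.001, -0.756]
force: [0.4, -0.4, -0.7]
finger_gap: 0.327
```

>>> play_rows(steps=[0,0,0.02,0,0,0,0,0,0.02,0,0,0,0,0,0.015,0,0,0,0,0,0,0,0,0,0,0,0,0,0,0])

```text
t: 7.23
position: [0.5188, 0.0841, 0.0645]
eef_rot: [3.139, 0.002, -0.761]
force: [1.0, 0.7, 0.2]
finger_gap: 0.326
```

```bash
python3 - <<'E'
from go import *
go(.5203,.0842,.0137,-43.6)
rgb,d,K,M=cap('wrist'); save(rgb,'w4.png')
E
```

```text
t 7.23 pos [0.5188 0.0841 0.0645] yaw -43.6 rot [ 3.1394e+00  1.8000e-03 -7.6100e-01] F [1.  0.7 0.2] gap 0.326
  shift mm [ 1.  -1.1 50.8] rows>= 1.2 turn -0.0
```

View pics/w4.png

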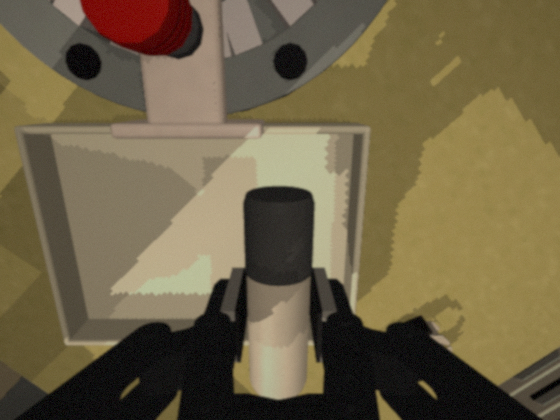

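The glue stick hangs parallel to the tray's short side, over the right part of the tray floor, clear of the walls. Lowering and releasing with a small opening.

>>> play_rows(steps=[0,-0.001,0.02,0,0,0,0,0,0.018,0,0,0,0,0,0.008,0,0,0,0,0,0.004,0,0,0,0,0,0,0,0,0])

```text
t: 7.7
position: [0.5204, 0.085, 0.0158]
eef_rot: [3.141, 0.0, -0.761]
force: [0.7, -0.1, 0.3]
finger_gap: 0.326
```

>>> play_rows(steps=[0,0,0,0,0,0,0,0,0,0,0,0,0,0,0,0,0,0], claw=-0.1)

```text
t: 7.95
position: [0.5211, 0.085, 0.0168]
eef_rot: [-3.14, -0.001, -0.761]
force: [0.0, -0.7, -0.3]
finger_gap: 0.449
```

>>> play_rows(steps=[0,0,-0.01,0,0,0,0,0,-0.025,0,0,0,0,0,-0.035,0,0,0,0,0,-0.03,0,0,0,0,0,-0.01,0,0,0])

```text
t: 8.37
position: [0.5227, 0.0852, 0.1324]
eef_rot: [-3.135, -0.006, -0.761]
force: [-0.2, 0.1, 0.9]
finger_gap: 0.449
```

```bash
python3 - <<'E'
from go import *
go(.4065,.2768,.12,-98.65)
rgb,d,K,M=cap('wrist'); P=pts(d,K,M); c=np.array([.492,.1154]); a=np.radians(46.4)
X=(P[...,0]-c[0])*np.cos(a)+(P[...,1]-c[1])*np.sin(a); Y=-(P[...,0]-c[0])*np.sin(a)+(P[...,1]-c[1])*np.cos(a)
m=(P[...,2]>.025)&(P[...,2]<.06)&(abs(X)<.056)&(abs(Y)<.078)
n,l,st,_=cv2.connectedComponentsWithStats(m.astype(np.uint8)); i=1+np.argmax(st[1:,4]); k=l==i
print(st[i,4],cv2.minAreaRect(np.c_[X[k],Y[k]].astype(np.float32)),np.percentile(P[k][:,2],[50,97]))
E
```

```text
t 8.37 pos [0.5227 0.0852 0.1324] yaw -43.6 rot [-3.1347 -0.0061 -0.761 ] F [-0.2  0.1  0.9] gap 0.449
  shift mm [-216.3  -58.6   12.4] rows>= 5.2 turn 9.17
4381 ((-0.0029975660145282745, -0.04299488291144371), (0.02795722521841526, 0.09524240344762802), 89.41471862792969) [0.03825732 0.04096708]
```

>>> play_rows(steps=[-0.015,-0.005,0,0,0,0,-0.03,-0.008,0,0,0,0,-0.033,-0.009,0,0,0,0,-0.033,-0.009,0,0,0,0,-0.033,-0.009,0,0,0,0], claw=1)

```text
t: 8.83
position: [0.4423, 0.214, 0.1249]
eef_rot: [3.14, 0.001, -0.762]
force: [0.4, 0.0, 0.8]
finger_gap: 0.999
```

>>> play_rows(steps=[-0.033,-0.009,0,0,0,0,-0.025,-0.007,0,0,0,0,-0.014,-0.004,0,0,0,0,0,0,0,0,0,0.92,0,0,0,0,0,0.92])

```text
t: 9.25
position: [0.4043, 0.2781, 0.1248]
eef_rot: [3.14, 0.0, -0.956]
force: [0.3, -0.4, -0.6]
finger_gap: 0.998
```

>>> play_rows(steps=[0,0,0,0,0,0.92,0,0,0,0,0,0.92,0,0,0,0,0,0.92,0,0,0,0,0,0.92,0,0,0,0,0,0.92])

```text
t: 9.67
position: [0.4049, 0.2771, 0.1248]
eef_rot: [3.14, -0.001, -1.44]
force: [-0.1, -0.4, -1.0]
finger_gap: 1.0
```

>>> play_rows(steps=[0,0,0,0,0,0.92,0,0,0,0,0,0.92,0,0,0,0,0,0.92,0,0,0,0,0,0,0,0,0,0,0,0])

```text
t: 10.08
position: [0.405, 0.2772, 0.1251]
eef_rot: [3.141, -0.001, -1.722]
force: [-0.4, -0.1, -0.2]
finger_gap: 0.998
```

```bash
python3 - <<'E'
from go import *
rgb,d,K,M=cap('wrist'); P=pts(d,K,M)
m=(P[...,2]>.017)&(P[...,2]<.04)&(abs(P[...,0]-.4065)<.06)&(abs(P[...,1]-.2768)<.045)
n,l,st,_=cv2.connectedComponentsWithStats(m.astype(np.uint8)); i=1+np.argmax(st[1:,4]); k=l==i
print(st[i,4],cv2.minAreaRect(P[k][:,:2].astype(np.float32)),np.percentile(P[k][:,2],[50,97]))
go(.4065,.2768,.0,-98.65)
E
```

```text
5291 ((0.4061199426651001, 0.27691522240638733), (0.04085243493318558, 0.0745198130607605), 81.4970474243164) [0.02698782 0.02827053]
t 10.13 pos [0.4051 0.2772 0.1252] yaw -98.63 rot [ 3.1409e+00 -6.0000e-04 -1.7215e+00] F [0.  0.3 0.4] gap 1.005
  shift mm [  0.2  -1.5 125.2] rows>= 3.0 turn 0.0
```

>>> play_rows(steps=[0,-0.001,0.025,0,0,0,0,0,0.035,0,0,0,0,0,0.035,0,0,0,0,0,0.022,0,0,0,0,0,0.01,0,0,0])

```text
t: 10.55
position: [0.4041, 0.2759, -0.0052]
eef_rot: [3.137, -0.004, -1.722]
force: [-0.0, 0.7, 0.6]
finger_gap: 1.005
```

>>> play_rows(steps=[0,0,0,0,0,0,0,0,0,0,0,0,0,0,0,0,0,0,0,0,0,0,0,0,0,0,0,0,0,0], claw=-1, newtons=35)

```text
t: 10.97
position: [0.4077, 0.2781, 0.0008]
eef_rot: [-3.138, 0.003, -1.724]
force: [0.8, 0.1, 6.4]
finger_gap: 0.466
```

>>> play_rows(steps=[0,0,0,0,0,0,0,0,0,0,0,0])

```text
t: 11.13
position: [0.4077, 0.2781, 0.0008]
eef_rot: [-3.138, 0.003, -1.724]
force: [0.3, 0.4, 7.0]
finger_gap: 0.46
```

>>> play_rows(steps=[0,0,-0.02,0,0,0,0,0,-0.03,0,0,0,0,0,-0.035,0,0,0,0,0,-0.025,0,0,0,0,0,-0.01,0,0,0])

```text
t: 11.55
position: [0.4079, 0.2782, 0.1234]
eef_rot: [-3.136, 0.004, -1.724]
force: [1.3, -0.4, -1.0]
finger_gap: 0.463
```

>>> play_rows(steps=[0.015,-0.009,0,0,0,0,0.028,-0.016,0,0,0,0,0.028,-0.016,0,0,0,0,0.028,-0.016,0,0,0,0,0.02,-0.012,0,0,0,0])

```text
t: 11.97
position: [0.4563, 0.1468, 0.1177]
eef_rot: [3.141, -0.001, -1.725]
force: [0.6, -0.1, -1.9]
finger_gap: 0.461
```

>>> play_rows(steps=[0.006,-0.004,0,0,0,0,0,0,0,0,0,-0.92,0,0,0,0,0,-0.92,0,0,0,0,0,-0.92,0,0,0,0,0,-0.92])

```text
t: 12.38
position: [0.4588, 0.1429, 0.1178]
eef_rot: [3.14, 0.0, -1.334]
force: [-0.8, 0.3, -1.9]
finger_gap: 0.465
```

>>> play_rows(steps=[0,0,0,0,0,-0.92,0,0,0,0,0,-0.92,0,0,0,0,0,-0.92,0,0,0,0,0,-0.92,0,0,0,0,0,-0.92])

```text
t: 12.8
position: [0.4587, 0.143, 0.1178]
eef_rot: [3.14, 0.001, -0.852]
force: [0.4, 0.7, -1.6]
finger_gap: 0.467
```

>>> play_rows(steps=[0,0,0,0,0,-0.92,0,0,0.02,0,0,0,0,0,0.02,0,0,0,0,0,0.01,0,0,0,0,0,0,0,0,0])

```text
t: 13.22
position: [0.4572, 0.1425, 0.0655]
eef_rot: [3.136, 0.003, -0.761]
force: [-1.2, -0.7, -1.4]
finger_gap: 0.463
```

```bash
python3 - <<'E'
from go import *
go(.4595,.1422,.015,-43.6)
rgb,d,K,M=cap('wrist'); save(rgb,'w5.png')
E
```

```text
t 13.22 pos [0.4572 0.1425 0.0655] yaw -43.58 rot [ 3.1365  0.0034 -0.7606] F [-1.2 -0.7 -1.4] gap 0.463
  shift mm [ 1.9 -1.4 50.5] rows>= 1.2 turn 0.0
```

View pics/w5.png

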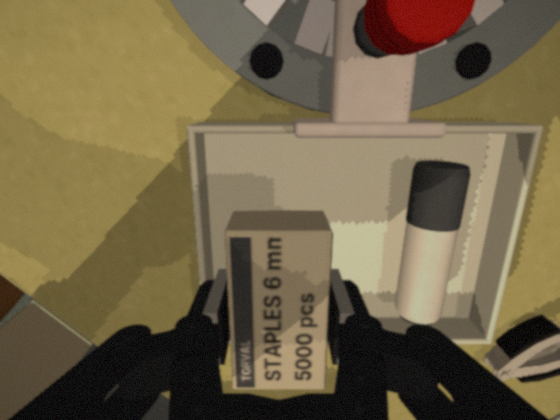

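The glue stick lies flat on the right of the tray. The carton hangs square over the left half with clearance on both sides. Lowering it now.

>>> play_rows(steps=[0.002,0,0.02,0,0,0,0,0,0.018,0,0,0,0,0,0.008,0,0,0,0,0,0.005,0,0,0,0,0,0,0,0,0])

```text
t: 13.68
position: [0.4607, 0.1412, 0.0175]
eef_rot: [3.141, 0.0, -0.761]
force: [0.9, -0.1, -1.7]
finger_gap: 0.463
```

>>> play_rows(steps=[0,0,0,0,0,0,0,0,0,0,0,0,0,0,0,0,0,0], claw=0.15)

```text
t: 13.93
position: [0.4617, 0.1414, 0.019]
eef_rot: [-3.14, -0.001, -0.761]
force: [-0.3, -1.3, 0.2]
finger_gap: 0.572
```

>>> play_rows(steps=[0,0,-0.01,0,0,0,0,0,-0.025,0,0,0,0,0,-0.035,0,0,0,0,0,-0.03,0,0,0,0,0,-0.01,0,0,0])

```text
t: 14.35
position: [0.463, 0.1417, 0.1342]
eef_rot: [-3.134, -0.005, -0.761]
force: [-0.1, 1.0, 1.3]
finger_gap: 0.576
```

```bash
cat > tray.py <<'E'
from go import *
def tray(P,ang,mx=.056):
    a=np.radians(ang); c=np.array([.6141,.2436])+.177*np.array([np.cos(a),np.sin(a)]); a+=np.pi
    X=(P[...,0]-c[0])*np.cos(a)+(P[...,1]-c[1])*np.sin(a); Y=-(P[...,0]-c[0])*np.sin(a)+(P[...,1]-c[1])*np.cos(a)
    m=(P[...,2]>.027)&(P[...,2]<.06)&(abs(X)<mx)&(abs(Y)<.077)
    n,l,st,_=cv2.connectedComponentsWithStats(m.astype(np.uint8))
    for i in range(1,n):
        if st[i,4]>100:
            k=l==i; print(st[i,4],cv2.minAreaRect(np.c_[X[k],Y[k]].astype(np.float32)),np.percentile(P[k][:,2],[3,50,97]).round(4))
E
python3 - <<'E'
from tray import *
go(.563,.193,.14,-43.6)
rgb,d,K,M=cap('wrist'); P=pts(d,K,M); tray(P,-133.6)
H,S,V=cv2.split(cv2.cvtColor(rgb,cv2.COLOR_RGB2HSV)); m=((H<8)|(H>172))&(S>170)&(V>60)
Q=P[m&(P[...,2]>.09)]; print('knob top',Q.shape,np.median(Q,0),cv2.minAreaRect(Q[:,:2].astype(np.float32)))
E
```

```text
t 14.35 pos [0.463  0.1417 0.1342] yaw -43.6 rot [-3.134  -0.0052 -0.761 ] F [-0.1  1.   1.3] gap 0.576
  shift mm [  37.  -106.1   -5.8] rows>= 2.5 turn -0.0
4409 ((-0.00257839635014534, -0.041513435542583466), (0.027452772483229637, 0.0948004350066185), 88.5981216430664) [0.0289 0.0381 0.0409]
5342 ((-0.004319887608289719, 0.039353206753730774), (0.07394049316644669, 0.04076963663101196), 0.03577904403209686) [0.0349 0.0389 0.0402]
knob top (2708, 3) [0.56158617 0.19233792 0.10005383] ((0.546813428401947, 0.19021165370941162), (0.05697620287537575, 0.025173407047986984), 7.112003326416016)
```

>>> play_rows(steps=[0.006,-0.016,0,0,0,0,0.009,-0.025,0,0,0,0,0.01,-0.028,0,0,0,0,0.009,-0.025,0,0,0,0,0.005,-0.013,0,0,0,0], claw=1)

```text
t: 14.82
position: [0.5641, 0.1926, 0.1265]
eef_rot: [3.141, 0.001, -0.761]
force: [0.4, 0.4, 0.1]
finger_gap: 1.001
```

>>> play_rows(steps=[0,0,0,0,0,0,0,0,0,0,0,0,0,0,0,0,0,0])

```text
t: 15.07
position: [0.562, 0.1914, 0.127]
eef_rot: [3.14, 0.001, -0.761]
force: [-1.6, 0.0, -0.1]
finger_gap: 1.003
```

```bash
python3 - <<'E'
from go import *
go(.5638,.192,.066,-43.6)
E
```

```text
t 15.07 pos [0.562  0.1914 0.127 ] yaw -43.61 rot [ 3.1402e+00  7.0000e-04 -7.6110e-01] F [-1.6  0.  -0.1] gap 1.003
  shift mm [ 0.9 -1.7 61. ] rows>= 1.5 turn -0.0
```

>>> play_rows(steps=[0.001,-0.002,0.02,0,0,0,0,0,0.02,0,0,0,0,0,0.015,0,0,0,0,0,0.006,0,0,0,0,0,0,0,0,0])

```text
t: 15.48
position: [0.5634, 0.1919, 0.0651]
eef_rot: [3.139, 0.002, -0.761]
force: [-0.5, 0.3, 0.0]
finger_gap: 1.002
```

>>> play_rows(steps=[0,0,0,0,0,0,0,0,0,0,0,0,0,0,0,0,0,0,0,0,0,0,0,0,0,0,0,0,0,0], claw=-1, newtons=70)

```text
t: 15.9
position: [0.565, 0.1929, 0.0675]
eef_rot: [-3.141, 0.0, -0.761]
force: [-6.7, 3.8, 17.6]
finger_gap: 0.297
```

>>> play_rows(steps=[0,0,0,0,0,0,0,0,0,0,0,0,0,0,0,0,0,0])

```text
t: 16.15
position: [0.5655, 0.1925, 0.0678]
eef_rot: [-3.14, -0.001, -0.761]
force: [-1.3, -0.5, 5.6]
finger_gap: 0.294
```

>>> play_rows(steps=[0,0,-0.004,0,0,0,0,0,-0.005,0,0,0,0,0,-0.005,0,0,0,0,0,-0.004,0,0,0,0,0,0,0,0,0])

```text
t: 16.57
position: [0.5645, 0.1927, 0.0837]
eef_rot: [3.141, 0.001, -0.761]
force: [4.6, 3.3, -10.5]
finger_gap: 0.3
```

>>> play_rows(steps=[0,0,0,0,0,0,0,0,0,0,0,0])

```text
t: 16.73
position: [0.5646, 0.1928, 0.0834]
eef_rot: [3.141, 0.001, -0.761]
force: [4.2, 3.1, -10.1]
finger_gap: 0.294
```

```bash
python3 - <<'E'
from go import *
go(.5441,.2605,.08,-43.6)
rgb,d,K,M=cap('side'); save(cv2.resize(rgb[130:300,200:400],None,fx=3,fy=3),'s2.png')
P=pts(d,K,M); H,S,V=cv2.split(cv2.cvtColor(rgb,cv2.COLOR_RGB2HSV)); m=((H<8)|(H>172))&(S>170)&(V>40)
m[:150]=0; m[:, :250]=0; m[240:]=0;m[:,350:]=0
print(m.sum(),np.percentile(P[m],[5,50,95],axis=0).round(3))
E
```

```text
t 16.73 pos [0.5646 0.1928 0.0834] yaw -43.59 rot [ 3.1408e+00  1.0000e-03 -7.6070e-01] F [  4.2   3.1 -10.1] gap 0.294
  shift mm [-61.5 -35.    3.4] rows>= 1.5 turn 0.0
126 [[0.551 0.176 0.091]
 [0.559 0.182 0.107]
 [0.567 0.196 0.116]]
```

View pics/s2.png

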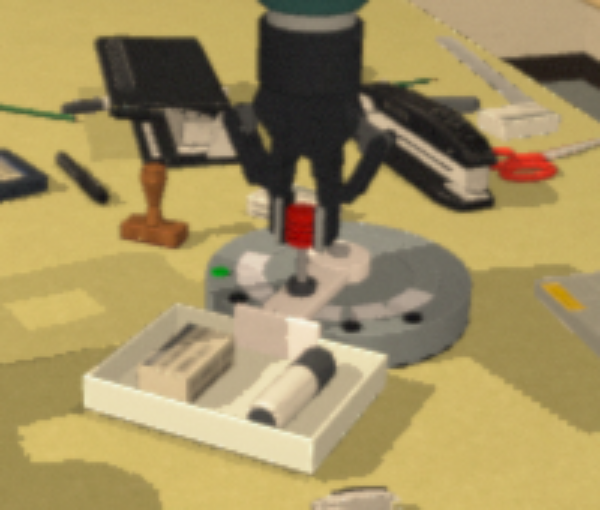

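The plunger is up: the red knob top is about 116 mm high, and the spring pulls with 10 N. The tray holds both items flat. Swinging clockwise in 3° steps.

>>> play_rows(steps=[-0.0037,-0.0001,0,0,0,0,-0.0037,-0.0003,0,0,0,0,-0.0037,-0.0005,0,0,0,0,-0.0037,-0.0007,0,0,0,0,-0.0036,-0.0009,0,0,0,0])

```text
t: 17.2
position: [0.5529, 0.2069, 0.0834]
eef_rot: [3.14, 0.0, -0.761]
force: [4.5, 1.2, -11.1]
finger_gap: 0.296
```

>>> play_rows(steps=[-0.0036,-0.0011,0,0,0,0,-0.0035,-0.0012,0,0,0,0,-0.0034,-0.0014,0,0,0,0,-0.0034,-0.0016,0,0,0,0,-0.0033,-0.0018,0,0,0,0])

```text
t: 17.62
position: [0.5451, 0.2239, 0.084]
eef_rot: [3.14, 0.001, -0.761]
force: [2.7, -0.3, -11.5]
finger_gap: 0.292
```

```bash
python3 - <<'E'
from go import *
go(.5441,.2605,.08,-43.6)
p=arm.get_obs()['position']-[.6141,.2436,0]; print(np.hypot(*p[:2]),np.degrees(np.arctan2(p[1],p[0])))
E
```

```text
t 17.62 pos [0.5451 0.2239 0.084 ] yaw -43.61 rot [ 3.1397e+00  5.0000e-04 -7.6120e-01] F [  2.7  -0.3 -11.5] gap 0.292
  shift mm [-26.  -25.8   4. ] rows>= 0.6 turn -0.0
0.07170383572987686 -164.075959284595
```

>>> play_rows(steps=[-0.0032,-0.0019,0,0,0,0,-0.0031,-0.0021,0,0,0,0,-0.003,-0.0023,0,0,0,0,-0.0028,-0.0024,0,0,0,0,-0.0027,-0.0026,0,0,0,0])

```text
t: 18.03
position: [0.5421, 0.2426, 0.0841]
eef_rot: [3.14, 0.001, -0.761]
force: [-1.2, -0.5, -11.9]
finger_gap: 0.296
```

>>> play_rows(steps=[-0.0026,-0.0027,0,0,0,0,-0.0024,-0.0028,0,0,0,0,-0.0023,-0.003,0,0,0,0,-0.0021,-0.0031,0,0,0,0,-0.0019,-0.0032,0,0,0,0])

```text
t: 18.45
position: [0.544, 0.2615, 0.0841]
eef_rot: [3.14, 0.002, -0.761]
force: [-5.6, -0.2, -12.2]
finger_gap: 0.292
```

>>> play_rows(steps=[0,0,0,0,0,0,0,0,0,0,0,0])

```text
t: 18.62
position: [0.5442, 0.262, 0.0841]
eef_rot: [3.141, 0.002, -0.76]
force: [-4.7, 1.8, -14.5]
finger_gap: 0.296
```

```bash
python3 - <<'E'
from go import *
go(.5441,.2605,.08,-43.6)
p=arm.get_obs()['position']-[.6141,.2436,0]; print(np.hypot(*p[:2]),np.degrees(np.arctan2(p[1],p[0])))
E
```

```text
t 18.62 pos [0.5442 0.262  0.0841] yaw -43.54 rot [ 3.1411e+00  2.0000e-03 -7.6000e-01] F [ -4.7   1.8 -14.5] gap 0.296
  shift mm [1.  1.2 4.1] rows>= 0.1 turn 0.01
0.07234089207541079 165.22597773990535
```

>>> play_rows(steps=[0.0005,0.0008,0.003,0,0,0,0,0,0.004,0,0,0,0,0,0.004,0,0,0,0,0,0.004,0,0,0,0,0,0.003,0,0,0])

```text
t: 19.03
position: [0.5442, 0.2613, 0.0677]
eef_rot: [-3.141, 0.002, -0.76]
force: [-11.4, 1.1, 14.2]
finger_gap: 0.292
```

>>> play_rows(steps=[0,0,0,0,0,0,0,0,0,0,0,0])

```text
t: 19.2
position: [0.5442, 0.2614, 0.0681]
eef_rot: [-3.14, 0.002, -0.76]
force: [-9.1, 1.6, -4.1]
finger_gap: 0.299
```

>>> play_rows(steps=[0,0,0,0,0,0,0,0,0,0,0,0,0,0,0,0,0,0,0,0,0,0,0,0,0,0,0,0,0,0], claw=0.6)

```text
t: 19.62
position: [0.5456, 0.2602, 0.0679]
eef_rot: [-3.139, -0.001, -0.761]
force: [1.5, 0.1, -1.5]
finger_gap: 0.8
```

>>> play_rows(steps=[0,0,-0.01,0,0,0,0,0,-0.025,0,0,0,0,0,-0.035,0,0,0,0,0,-0.035,0,0,0,0,0,-0.025,0,0,0])

```text
t: 20.03
position: [0.5453, 0.2602, 0.2014]
eef_rot: [-3.137, -0.002, -0.761]
force: [-0.1, 0.6, -0.2]
finger_gap: 0.795
```

>>> play_rows(steps=[0,0,-0.02,0,0,0,0,0,0,0,0,0,0,0,0,0,0,0])

```text
t: 20.28
position: [0.5452, 0.2601, 0.2185]
eef_rot: [-3.138, -0.002, -0.761]
force: [-0.1, 0.6, -0.3]
finger_gap: 0.801
```

```bash
python3 - <<'E'
from tray import *
go(.5441,.2605,.2,-43.6)
for n in('wrist','side'):
    rgb,d,K,M=cap(n); P=pts(d,K,M); save(rgb,'end_%s.png'%n); print(n); tray(P,166.4)
    H,S,V=cv2.split(cv2.cvtColor(rgb,cv2.COLOR_RGB2HSV)); m=((H<8)|(H>172))&(S>170)&(V>40)&(np.hypot(P[...,0]-.544,P[...,1]-.2605)<.03)
    print('knob',m.sum(),np.percentile(P[m],[5,50,97],axis=0).round(4).tolist())
E
```

```text
t 20.28 pos [0.5452 0.2601 0.2185] yaw -43.61 rot [-3.1384e+00 -1.6000e-03 -7.6110e-01] F [-0.1  0.6 -0.3] gap 0.801
  shift mm [-1.1  0.5 18.5] rows>= 0.4 turn -0.0
wrist
3077 ((-0.005311604589223862, 0.035331010818481445), (0.07488429546356201, 0.04091060534119606), 0.9285545945167542) [0.0328 0.0388 0.0402]
1525 ((-0.00219045951962471, -0.045593421906232834), (0.09466226398944855, 0.02725682593882084), 0.05985943600535393) [0.0284 0.0375 0.0409]
knob 904 [[0.5336, 0.2508, 0.0868], [0.5447, 0.2622, 0.0999], [0.5555, 0.2726, 0.1013]]
side
319 ((-0.006070870906114578, 0.03530999273061752), (0.07161682844161987, 0.046310387551784515), 1.5054184198379517) [0.0282 0.0386 0.0406]
344 ((-0.001743026077747345, -0.05003221333026886), (0.022974686697125435, 0.09342048317193985), 88.41059875488281) [0.0276 0.0357 0.0413]
knob 131 [[0.5319, 0.2459, 0.0758], [0.5411, 0.2502, 0.0901], [0.5536, 0.264, 0.1011]]
```

View pics/end_wrist.png

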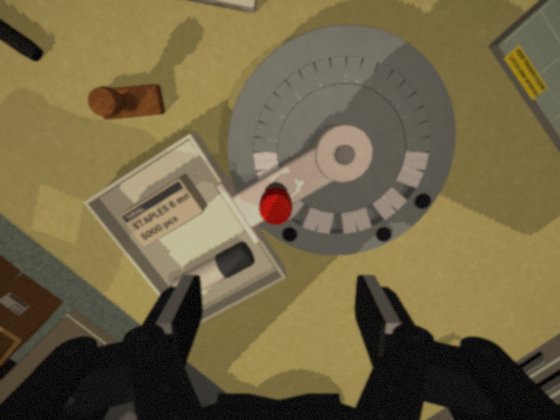

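View pics/end_side.png

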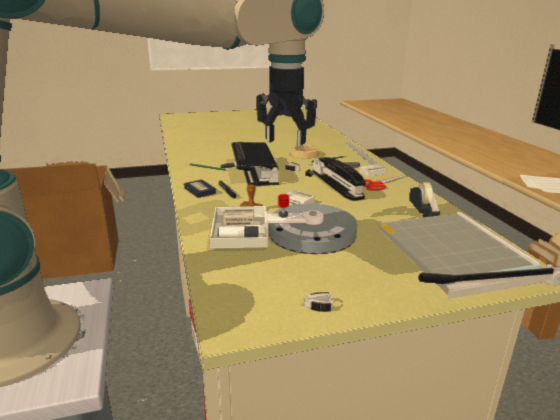

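The knob top is back at 100 mm, its height with the pin home at the start. The arm covers the green dot, and both items lie flat. The stamp, clip box and remover look undisturbed.

```bash
python3 -c "
from station import arm
print(arm.close_job())"
```

```text
the job is handed in; nothing more can be done
None
```

The glue stick and the carton are in the tray, and the pin is home in the green-dotted hole, two holes clockwise from the start (-60°). I handed the job in at about 20 s on the robot's clock; it reports no verdict.

**Last checks:**
- **Pin:** the knob top is at 100 mm, the same as with the pin home at the start. The knob is about 1.5° (2 mm) past the computed hole position, well inside the 6 mm tolerance. The arm hides the green dot, so I did not measure the pointer against it directly.
- **Tray contents:** in the wrist camera, both tops are at about 40 mm, as they should be lying flat on the floor at 12 mm. In the tray frame the carton is at about (-5, +35) mm and the glue stick at (-2, -46) mm. They slid about 4 mm during the swing. The side camera puts the glue at y = -50 mm, still well inside the walls.
- **Bystanders:** the rubber stamp, clip box and staple remover look unmoved in the last side picture. I did not re-measure them. The gripper is clear of everything.

**One thing disagreed with the description:** shut, the fingertips stand about 5 mm behind the reported TCP, not 22 mm ahead. My first grasp closed on top of the glue stick with about 6 N and did not move it. I corrected the heights after a side camera depth check.

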